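Find the loaded parts tin and put it on the check station

TASK

Three closed tins that look alike stand leaning in the sloping rack; only one is loaded. Lift them to find the heavy one, and set it down upright on the middle of the check station, lowering it rather than dropping it, so that it holds the brass plunger down. Leave or put back the two empty tins in the rack places where they stood, never leave an empty one standing on the station, and do not disturb the other things on the bench.

Things in the scene. Friction and masses are not known exactly. Their poses are not given: they have to be found in the camera images.
- tin_1: One of 3 closed parts tins, alike to the eye, in varying order: two empty (0.13 to 0.19 kg), one loaded (0.40 to 0.56 kg). Green body 60 mm across, 56 mm tall; on it a black eight-sided lid, 44 mm across flats, from 56 to 84 mm above the base, to be gripped firmly on flats 18 mm wide, e.g. those facing x and -x. Origin: centre of the underside; z runs up through the lid.
- tin_2: One of 3 closed parts tins, alike to the eye, in varying order: two empty (0.13 to 0.19 kg), one loaded (0.40 to 0.56 kg). Green body 60 mm across, 56 mm tall; on it a black eight-sided lid, 44 mm across flats, from 56 to 84 mm above the base, to be gripped firmly on flats 18 mm wide, e.g. those facing x and -x. Origin: centre of the underside; z runs up through the lid.
- tin_3: One of 3 closed parts tins, alike to the eye, in varying order: two empty (0.13 to 0.19 kg), one loaded (0.40 to 0.56 kg). Green body 60 mm across, 56 mm tall; on it a black eight-sided lid, 44 mm across flats, from 56 to 84 mm above the base, to be gripped firmly on flats 18 mm wide, e.g. those facing x and -x. Origin: centre of the underside; z runs up through the lid.
- rack: Fixed grey rack, 300 mm long along y, 80 mm deep. 3 pockets at y = -106, 0, 106 mm, each with a floor sloping 25 degrees down to -y (the robot's right) and a lip 22 mm high at the low side, ribs 15 mm high front and back. So the tins lean 25 degrees, tops to -y. A tin's underside centre is -2 mm off its pocket's y, at z = 35 mm. Origin: middle of the foot; z up.
- station: Check station, fixed to the bench: a flat aluminium plate 110 x 110 mm, 12 mm high, with a spring-loaded brass plunger 13 mm across in the middle of a yellow ring of 68 mm, and a low black block (16 mm high) along its far edge. Origin: centre of the underside. Mind a white board (top 0.36 m above the bench, right of the middle) and a spade (left) that lean at the bench's front edge.
- plunger_seat (a point): The middle of the station plate's top face, 12 mm above the bench, on the plunger's axis. The free plunger stands 6 mm above this point.
- plunger (a joint): How far the brass plunger is pressed down, m: 0 free, 0.0055 fully down (nearly flush). It takes about 1.4 N to start and 2.9 N to hold fully down: the loaded tin's own weight holds it down, an empty one's (under 1.9 N) does not.
- red_block: Bystander: red block 42 x 60 x 35 mm lying behind the station. Origin: centre of the underside.
- tape_roll: Bystander: roll of black tape, 53 mm across, 19 mm high, lying behind the station. Origin: centre of the underside.
- nut: Bystander: steel hexagon nut 24 x 28 x 12 mm lying between rack and station. Origin: centre of the underside.

How it is judged:
By the outcome, as a careful person would: the job done as asked, in the order asked, and still so for the second after the job is handed in, with the robot touching nothing.
It also fails if it takes over 72 s, if anything falls off the work surface, if the arm or the gripper's body presses on something with over 40 N, if the wrist force passes 120 N, or if a joint passes its speed limit or range.

ROBOT

A 7-joint arm with a two-finger parallel gripper is mounted at the origin on a cart in front of the work surface, level with it; the furniture and walls round the work are solid. World frame = base frame: x ahead of the robot, y to its left, z up, the work surface at z = 0. Lengths are in m, angles in rad, forces in N, time in s.
With the tool pointing down it reaches from about 0.35 to 0.9 m from the base axis. Payload 8.1 kg.
Tool frame: the origin (TCP) lies at the very end of the fingers, on their centre line; the grasp point (between the pads) lies arm.grip_point_offset behind it (arm.grip_point_offset is the distance from the TCP to the grasp point, in m); z points along the fingers, y is the line along which they close (so a half turn about z gives the same grasp; the last joint's range is limited). The gripper opens to 92 mm and grips with 3 to 60 N. Pads are 19 mm wide; open, the fingers measure 130 mm over their backs; the gripper's body (75 mm by 190 mm) begins 47 mm behind the grasp point.
Start: joints at [1.064, 0.434, 0.025, 1.573, -0.012, 1.134, -0.075], TCP at [0.246, -0.575, 0.227] pointing down, gripper open.
Joint ranges: [-2.62, 2.62], [-0.44, 2.09], [-1.27, 1.32], [0.08, 2.57], [-1.32, 4.46], [0.12, 2], [-2.74, 2.74]. Speed limits (rad/s): [2.22, 2.22, 3.01, 3.01, 3.14, 3.14, 3.14].

INTERFACE

Orientations are given as a rotation vector (axis times angle).
In Python, from cell import arm gives the robot as it stands. The module is installed in compiled form; this text tells all that it offers.
- The arm moves only by the shell command python3 -m creep 'ROWS' [OPENING] [FORCE]. ROWS is JSON, a list of rows, each a list of 6 numbers: the shift along the tool's x, y, z scaled (see below), then the turn, a rotation vector about the tool's x, y, z scaled (see below). A call has 1 to 20 rows; each row shifts and turns the commanded pose from where the row before left it, along the tool's axes as they then stand; what a row does not reach is not made up. The controller multiplies each number of a shift by 0.4 m and each number of a turn by 120 degrees. A row lasts 1/12 s, in which the tool goes at most 41.7 mm and 7.16 degrees, less where a joint would pass 70% of its speed; a pose out of reach is approached as far as the arm can. A call with a number of a shift or a turn outside -1 to 1 is refused whole. A call with a gripper value outside its range is refused whole. OPENING is the closure, from -1 (fully open) to 1 (shut), set as the call begins (- or left out, the last holds). The fingers move at their own pace and stop on an object; FORCE is the grip in N (left out, the last holds). Time passes only in rows, so rows that do not move let the fingers close. It gives the time, the measured TCP pose, the force, the opening and the grip force at its end, in the units of the state.
- arm.observe(): the state, without advancing time (a new reading comes with each control period).
- arm.get_image(name): name is "scene" or "top" or "wrist"; returns a dict with "frame" (384x512x3 uint8, red, green, blue), "intrinsics" (3x3 intrinsics, pixels), "rvec" (rotation vector, rad) and "tvec" (3), from world to camera coordinates, as OpenCV has them; the wrist camera has in their place "mount" (4x4, takes a point from camera to tool coordinates, whose origin is the TCP and whose axes are the flange's). Camera axes: x right, y down, z forward; pixel columns grow to the right and rows downward; lengths in m; the calibration is good to about 2 mm. The wrist camera is an equidistant fisheye: a pixel r from the principal point sees the ray r / f radians off the axis. A picture is of the moment at which its call begins: read the wrist's pose just before it. There is no depth.
- arm.sign_off(): hands the job in; it is judged then, once.
The state is a dict: "clock": time; "joints": joint angles; "dq": joint speeds; "joint_efforts": joint torques, N m; "position": TCP position; "ee_rot": TCP orientation; "force": force on the tool from outside, world axes, zero at the start; "ft_torque": the same for the moment, N m; "width": opening from 0.0 (shut) to 1.0 (fully open); "gripper_force": force on a finger pad.
Only numpy, scipy, OpenCV 4.12 (cv2) and the standard library are available. Lean on these libraries where they do the work, as an engineer would, in place of code of your own. Each camera call takes 0.05 s, during which the arm holds its last target. There are 200 camera calls.

## Working session

There is one attempt and no reset: what is moved stays moved. The work goes in short steps, Python scripts to look and compute and a shell command to move; the robot and the scene stay as the last step left them, time stands still between calls to the robot, and variables do not carry over. Pictures are saved under pics/ and viewed, at most 10 in all, crops included, and the job is handed in when it is done.

```bash
mkdir -p pics; python3 - <<'E'
from cell import arm
import cv2
print(arm.observe(), arm.grip_point_offset)
for n in ("scene","top"):
    i=arm.get_image(n); cv2.imwrite(f"pics/{n}0.png",i["frame"][:,:,::-1]); print(n,i["intrinsics"],i["rvec"],i["tvec"])
i=arm.get_image("wrist");print(i["intrinsics"],i["mount"])
E
```

```text
{'clock': 0.0, 'joints': array([ 1.06442995,  0.43522604,  0.02498827,  1.5740898 , -0.0116103 ,
        1.13398401, -0.07510742]), 'dq': array([-0.0010755 , -0.0017431 , -0.00049592,  0.00113346, -0.00071182,
       -0.00044352,  0.00056129]), 'joint_efforts': array([ 6.83903163e-04, -6.67859387e+01,  9.85240303e-01, -3.14464688e+01,
       -6.05826778e-02,  4.30481276e-02,  1.18396879e-04]), 'position': array([ 0.24529782, -0.57430376,  0.22594607]), 'ee_rot': array([-3.07635321e+00, -6.29488523e-01,  7.03854336e-04]), 'force': array([-0.27723724,  0.77311199, -0.68442906]), 'ft_torque': array([ 0.00708418, -0.01679211, -0.031274  ]), 'gripper_force': 0.0, 'width': 0.9996274677268963} 0.0188
scene [[452.44605541   0.         250.27502142]
 [  0.         452.44605541 193.62666905]
 [  0.           0.           1.        ]] [ 0.6225341  -2.84072598  0.80141627] [0.47502272 0.27003652 0.85679555]
top [[489.64142187   0.         258.91927797]
 [  0.         489.64142187 192.60136443]
 [  0.           0.           1.        ]] [ 2.16382802 -2.14595094  0.17362688] [-0.08089864  0.55055152  1.0939048 ]
[[297.31863964   0.         254.00024916]
 [  0.         297.31863964 188.04068111]
 [  0.           0.           1.        ]] [[ 2.54937104e-04 -9.59979466e-01 -2.80070276e-01  7.55613596e-02]
 [ 9.99999614e-01  9.15203965e-06  8.78890965e-04 -2.58294146e-04]
 [-8.41154066e-04 -2.80070392e-01  9.59979098e-01 -1.57445852e-01]
 [ 0.00000000e+00  0.00000000e+00  0.00000000e+00  1.00000000e+00]]
```

View pics/scene0.png

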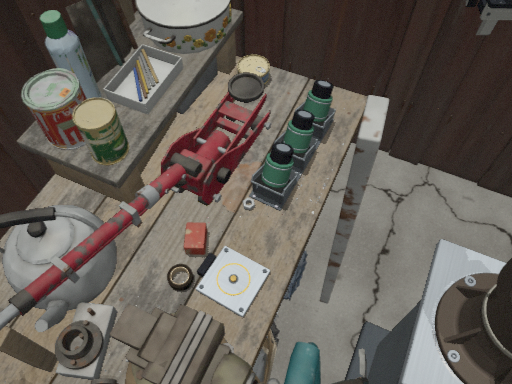

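View pics/top0.png

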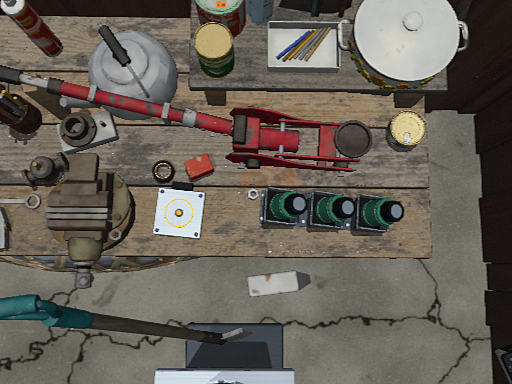

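The scene view shows the rack at the right with three tins (lids at about (321,88), (302,120), (283,152)) and the station at (233,279). In the top view the lids are at about (296,203), (346,207), (395,211), the plunger is at (179,213), the nut at (253,194), and the leaning board at (280,283). The jack stands behind the rack.

```bash
cat > h.py <<'E'
import numpy as np, cv2
from cell import arm
from scipy.spatial.transform import Rotation as R
def cam(n):
    i=arm.get_image(n); return i["frame"],i["intrinsics"],cv2.Rodrigues(np.array(i["rvec"]))[0],np.array(i["tvec"])
def back(c,uv,z):
    _,K,Rm,t=c; d=Rm.T@np.linalg.inv(K)@[uv[0],uv[1],1]; o=-Rm.T@t
    return o+d*(z-o[2])/d[2]
def proj(c,P):
    _,K,Rm,t=c; p=(K@(Rm@np.atleast_2d(P).T+t[:,None])).T; return p[:,:2]/p[:,2:]
E
python3 - <<'E'
from h import *
c=cam("top"); f=c[0]; s=cam("scene")
cv2.imwrite("pics/topcrop.png",cv2.resize(f[155:265,145:425],None,fx=2.8,fy=2.8,interpolation=cv2.INTER_CUBIC)[:,:,::-1])
print("plunger",back(c,(179,213),.018),back(s,(233,279),.018))
print("board",back(c,(280,283),.36),"nut",back(c,(253,194),.012))
# tri lids
for a,b in [((296,203),(283,150)),((346,207),(303,118)),((395,211),(322,88))]:
    A=[]
    for cc,uv in((c,a),(s,b)):
        P=cc[1]@np.c_[cc[2],cc[3]]; A+=[uv[0]*P[2]-P[0],uv[1]*P[2]-P[1]]
    X=np.linalg.svd(np.array(A))[2][-1]; print(X[:3]/X[3])
print(-s[2].T@s[3],-c[2].T@c[3])
E
```

```text
plunger [0.5043748 0.1100973 0.018    ] [0.50785546 0.11542856 0.018     ]
board [ 0.35782541 -0.10600812  0.36      ] nut [ 0.55180408 -0.06278003  0.012     ]
[ 0.51887875 -0.15575826  0.11020062]
[ 0.51407371 -0.26667978  0.09734007]
[ 0.50737473 -0.37586693  0.09277735]
[0.33239292 0.39549614 0.87507866] [ 0.38892843 -0.0573811   1.16263552]
```

View pics/topcrop.png

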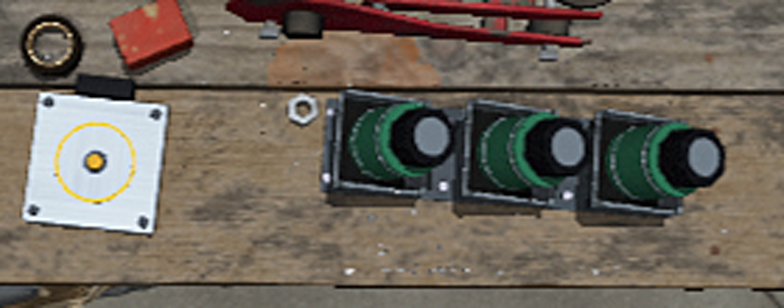

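The crop shows the lid-top discs (grey) at about (431,134), (568,145), (705,158) in crop pixels, the rack turned by about −3°, and the plunger at (95,161). I'll refine with segmentation and fit the rack pose.

```bash
python3 - <<'E'
from h import *
from scipy.optimize import least_squares
def blob(f,u,v,test,r=10):
    u,v=int(u),int(v); p=f[v-r:v+r+1,u-r:u+r+1].astype(int); m=test(p).astype(np.uint8)
    n,l,st,ce=cv2.connectedComponentsWithStats(m,connectivity=4)
    k=1+np.argmax(st[1:,4]); return ce[k]+[u-r,v-r],st[k,4]
grey=lambda p:(p.min(2)>60)&(p.max(2)-p.min(2)<22)
a=np.radians(25)
def tops(q):
    x,y,w=q; return np.array([[x-np.sin(w)*l,y+np.cos(w)*l,.035+.084*np.cos(a)] for l in np.array([.106,0,-.106])-.002-.084*np.sin(a)])
T=cam("top");S=cam("scene")
ot=np.array([blob(T[0],*p,grey)[0] for p in[(298,203),(348,207),(397,211)]])
for p in[(298,203),(348,207),(397,211)]: print(blob(T[0],*p,grey))
for p in [(284,149),(303,117),(323,86)]: print('s',blob(S[0],*p,grey,8))
os=np.array([blob(S[0],*p,grey,8)[0] for p in [(284,149),(303,117),(323,86)]])
for use in ((1,0),(1,1)):
    g=lambda q:np.r_[use[0]*(proj(T,tops(q))-ot).ravel(),use[1]*(proj(S,tops(q))-os).ravel()]
    r=least_squares(g,[.51,-.23,-.05]); print(r.x,np.degrees(r.x[2]),np.round(r.fun,1))
print(tops(r.x))
yel=lambda p:(p[...,0]-p[...,2]>70)
for c,uv in((T,(179,213)),(S,(233,279))):
    # ring fit
    u,v=uv;r=28;p=c[0][v-r:v+r,u-r:u+r].astype(int);m=p[...,0]-p[...,2]>45;P=np.argwhere(m)[:,::-1]+[u-r,v-r]
    W=np.array([back(c,q,.012)[:2] for q in P])
    d=np.hypot(*(W-np.median(W,0)).T);W=W[(d>.025)&(d<.045)]
    fit=least_squares(lambda q:np.hypot(*(W-q[:2]).T)-q[2],[*W.mean(0),.033],loss='soft_l1',f_scale=.002);print("ring",fit.x,len(W))
E
```

```text
(array([305.125     , 194.79166667]), np.int32(24))
(array([357.5862069 , 209.10344828]), np.int32(29))
(array([401. , 210.5]), np.int32(6))
s (array([282.82222222, 147.38888889]), np.int32(90))
s (array([304.44444444, 113.81944444]), np.int32(72))
s (array([323.94915254,  83.37288136]), np.int32(59))
[ 0.52196672 -0.24581206 -0.15377295] -8.810540964176006 [ 1.2  2.1 -3.  -4.3  1.8  2.2 -0.  -0.   0.  -0.   0.  -0. ]
[ 0.51973657 -0.23999904 -0.11353573] -6.505117924833485 [-1.6  4.4 -5.6 -4.  -0.5  0.5 -0.7 -4.6  0.9 -3.3  2.5 -2.2]
[[ 0.52749707 -0.17193999  0.11112985]
 [ 0.51548813 -0.27725754  0.11112985]
 [ 0.50347918 -0.38257508  0.11112985]]
ring [0.50631538 0.11226933 0.03270096] 124
ring [0.50960052 0.11257048 0.03277422] 139
```

```bash
python3 - <<'E'
from h import *
from scipy.optimize import least_squares
a=np.radians(25)
def tops(q):
    x,y,w=q; return np.array([[x-np.sin(w)*l,y+np.cos(w)*l,.035+.084*np.cos(a)] for l in np.array([.106,0,-.106])-.002-.084*np.sin(a)])
T=cam("top");S=cam("scene")
for c,L,r in((T,[(299,203),(348,207),(397,211)],4),(S,[(283,147),(304,114),(324,83)],3)):
    for u,v in L: print(c[0][v-1:v+2,u-1:u+2].reshape(-1,3).mean(0).round(), end=' ')
def blob(c,u,v):
    f=cv2.GaussianBlur(c[0],(3,3),0).astype(int); r=12; ref=f[v,u]; p=f[v-r:v+r+1,u-r:u+r+1]
    m=(np.abs(p-ref).max(2)<25).astype(np.uint8); n,l,st,ce=cv2.connectedComponentsWithStats(m,connectivity=4); k=l[r,r]; return ce[k]+[u-r,v-r],st[k]
o=[]
for c,L in((T,[(299,203),(348,207),(397,211)]),(S,[(283,147),(304,114),(324,83)])):
    for p in L: b=blob(c,*p); print(b); o.append(b[0])
o=np.array(o)
for use in ((1,0),(0,1),(1,1)):
    g=lambda q:np.r_[use[0]*(proj(T,tops(q))-o[:3]).ravel(),use[1]*(proj(S,tops(q))-o[3:]).ravel()]
    r=least_squares(g,[.51,-.23,-.05]); print(r.x,np.degrees(r.x[2]),np.round(r.fun,1))
    print(tops(r.x).round(4).tolist())
cv2.imwrite("pics/scrop.png",cv2.resize(S[0][70:210,240:345],None,fx=4,fy=4,interpolation=cv2.INTER_CUBIC)[:,:,::-1])
E
```

```text
[113. 125. 137.] [113. 126. 137.] [112. 126. 136.] [132. 141. 145.] [132. 140. 145.] [129. 137. 141.] (array([298.74545455, 203.27272727]), array([  7,   6,  11,  13, 110], dtype=int32))
(array([347.5, 207. ]), array([  7,   6,  10,  13, 102], dtype=int32))
(array([395.94565217, 210.60869565]), array([ 7,  6,  9, 12, 92], dtype=int32))
(array([282.75862069, 147.29310345]), array([ 6,  9, 12,  7, 58], dtype=int32))
(array([304.48837209, 113.88372093]), array([ 7, 10, 12,  5, 43], dtype=int32))
(array([323.5625,  83.1875]), array([ 7, 10, 10,  5, 32], dtype=int32))
[ 0.51384022 -0.22983215 -0.06656683] -3.8139982847859444 [-0.   0.  -0.1 -0.   0.1  0.   0.   0.   0.   0.   0.   0. ]
[[0.5184, -0.1615, 0.1111], [0.5113, -0.2672, 0.1111], [0.5043, -0.373, 0.1111]]
[ 0.51676315 -0.230018   -0.06739411] -3.861397880014513 [ 0.  -0.  -0.  -0.   0.  -0.   0.1 -0.  -0.2 -0.1  0.1  0.2]
[[0.5214, -0.1617, 0.1111], [0.5142, -0.2674, 0.1111], [0.5071, -0.3732, 0.1111]]
[ 0.51526742 -0.22981671 -0.06757201] -3.871590777114363 [-0.1 -0.7 -0.1 -0.7  0.1 -0.6  0.8  0.3  0.4  0.2  0.7  0.4]
[[0.5199, -0.1615, 0.1111], [0.5127, -0.2672, 0.1111], [0.5056, -0.373, 0.1111]]
```

```bash
python3 - <<'E'
from h import *
T=cam("top");S=cam("scene")
for uv in[(375,100),(365,97),(388,100),(375,108)]: print("S board",uv,back(S,uv,.36))
for uv in[(249,277),(250,297),(298,273),(310,283),(300,293)]: print("T board",uv,back(T,uv,.36),back(T,uv,0.2))
def tri(a,b):
    P=[c[1]@np.c_[c[2],c[3]] for c in(T,S)]; X=cv2.triangulatePoints(P[0],P[1],np.float64(a),np.float64(b))[:,0]; return X[:3]/X[3]
print("saddle",tri((353,136),(246,86)),"can",tri((407,128),(255,66)))
print("edge",back(T,(240,258),0),back(T,(240,258),0.1))
print([ (z,back(T,(300,168),z)[:2].round(3),back(T,(355,150),z)[:2].round(3)) for z in(0,.05,.1)])
print(proj(T,[[.36,-.1,.36],[.42,-.1,.36]]),proj(S,[[.36,-.1,.36],[.42,-.1,.36]]))
top=T[0][90:310,220:440]; sc=S[0][40:320,150:410]
cv2.imwrite("pics/two.png",np.hstack([cv2.resize(top,(400,400)),cv2.resize(sc,(371,400))])[:,:,::-1])
E
```

```text
S board (375, 100) [ 0.36681813 -0.12196742  0.36      ]
S board (365, 97) [ 0.38254445 -0.12163427  0.36      ]
S board (388, 100) [ 0.34879745 -0.13014603  0.36      ]
S board (375, 108) [ 0.36212265 -0.10626473  0.36      ]
T board (249, 277) [ 0.36704954 -0.05586857  0.36      ] [ 0.36268813 -0.05556705  0.2       ]
T board (250, 297) [ 0.33538649 -0.05778848  0.36      ] [ 0.32471327 -0.05786969  0.2       ]
T board (298, 273) [ 0.37395691 -0.13518827  0.36      ] [ 0.37097244 -0.1506986   0.2       ]
T board (310, 283) [ 0.35813169 -0.15454527  0.36      ] [ 0.35199257 -0.17391429  0.2       ]
T board (300, 293) [ 0.34217203 -0.13827523  0.36      ] [ 0.33285145 -0.15440093  0.2       ]
saddle [ 0.66507921 -0.28054684  0.1224114 ] can [ 0.70776703 -0.42586835  0.04390861]
edge [ 0.40115995 -0.03358615  0.        ] [ 0.4001079  -0.03563279  0.1       ]
[(0, array([ 0.618, -0.176]), array([ 0.664, -0.311])), (0.05, array([ 0.608, -0.171]), array([ 0.652, -0.3  ])), (0.1, array([ 0.598, -0.166]), array([ 0.641, -0.289]))]
[[276.28461984 281.60808827]
 [276.35572871 244.28164355]] [[375.16111162 111.29942289]
 [337.15050637  99.04129379]]
```

View pics/two.png

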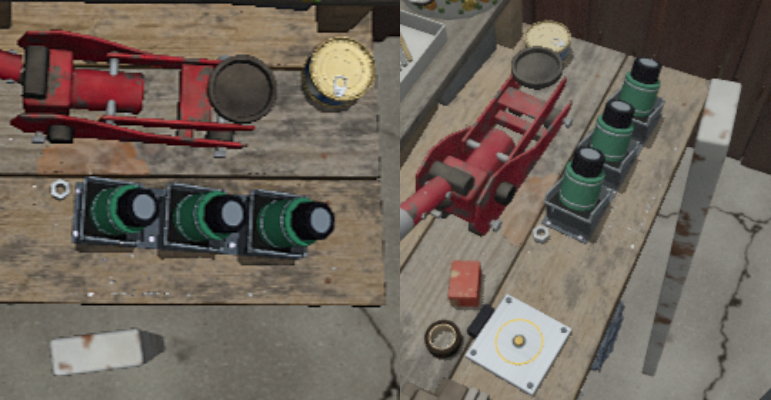

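The two views side by side show the board as a near-vertical plank whose top end covers x≈0.335–0.37 and y≈−0.055 to −0.138 (z=0.36). The jack is behind the rack at x≥0.61, with its saddle at z≈0.12. Next I need the move planner.

```bash
cat >> h.py <<'E'
from scipy.optimize import least_squares
YAW=-0.0676; RACK=np.array([.5153,-.2298,0]); TH=np.radians(25); Rz=R.from_euler('z',YAW).as_matrix()
AX=Rz@[0,-np.sin(TH),np.cos(TH)]
def tinbase(k): return RACK+Rz@[0,[.106,0,-.106][k-1]-.002,.035]   # 1=left .. 3=right
RT=np.c_[np.cross(Rz[:,0],-AX),Rz[:,0],-AX]           # tool y = rack x
STA=np.array([.507,.1124,.012])
def plan(p,Rt,n,p0=None,R0=None):
    """constant row (controller units) that, repeated n times, takes the tool to p,Rt"""
    o=arm.observe(); p0=o["position"] if p0 is None else p0; R0=R.from_rotvec(o["ee_rot"]).as_matrix() if R0 is None else R0
    w=R.from_matrix(R0.T@Rt).as_rotvec()/n
    def end(s):
        q,A=p0.copy(),R0.copy()
        for _ in range(n): q=q+A@s; A=A@R.from_rotvec(w).as_matrix()
        return q
    s=least_squares(lambda s:end(s)-p,np.zeros(3)).x
    print("n",n,"row",[round(float(v),4) for v in np.r_[s/.4,np.degrees(w)/120]],"mm/row %.1f deg/row %.2f"%(1e3*np.linalg.norm(s),np.degrees(np.linalg.norm(w))))
def st():
    o=arm.observe(); print("t",o["clock"],"p",o["position"].round(4),"q",o["joints"].round(2),"F",o["force"].round(2),"w",round(o["width"],3),"g",o["gripper_force"])
    return o
def err(p,Rt):
    o=arm.observe(); A=R.from_rotvec(o["ee_rot"]).as_matrix()
    print("shift left, tool mm",(1e3*A.T@(p-o["position"])).round(2),"turn left deg",np.degrees(R.from_matrix(A.T@Rt).as_rotvec()).round(2))
E
python3 - <<'E'
from h import *
for k in(1,2,3): print(tinbase(k).round(4))
plan(tinbase(3)+.125*AX,RT,16)
E
```

```text
[ 0.5223 -0.126   0.035 ]
[ 0.5152 -0.2318  0.035 ]
[ 0.508  -0.3376  0.035 ]
n 16 row [0.0469, 0.0164, 0.0217, 0.0072, 0.0117, -0.0323] mm/row 21.7 deg/row 4.21
```

```bash
python3 -m creep '[[0.047,0.0164,0.0217,0.0072,0.0117,-0.0323],[0.047,0.0164,0.0217,0.0072,0.0117,-0.0323],[0.047,0.0164,0.0217,0.0072,0.0117,-0.0323],[0.047,0.0164,0.0217,0.0072,0.0117,-0.0323],[0.047,0.0164,0.0217,0.0072,0.0117,-0.0323],[0.047,0.0164,0.0217,0.0072,0.0117,-0.0323],[0.047,0.0164,0.0217,0.0072,0.0117,-0.0323],[0.047,0.0164,0.0217,0.0072,0.0117,-0.0323],[0.047,0.0164,0.0217,0.0072,0.0117,-0.0323],[0.047,0.0164,0.0217,0.0072,0.0117,-0.0323],[0.047,0.0164,0.0217,0.0072,0.0117,-0.0323],[0.047,0.0164,0.0217,0.0072,0.0117,-0.0323],[0.047,0.0164,0.0217,0.0072,0.0117,-0.0323],[0.047,0.0164,0.0217,0.0072,0.0117,-0.0323],[0.047,0.0164,0.0217,0.0072,0.0117,-0.0323],[0.047,0.0164,0.0217,0.0072,0.0117,-0.0323],[0,0,0,0,0,0],[0,0,0,0,0,0]]' -1
python3 - <<'E'
from h import *
st(); err(tinbase(3)+.125*AX,RT)
i=arm.get_image("wrist"); a=i["frame"]; b=cam("scene")[0]
cv2.imwrite("pics/w1.png",np.hstack([a,b])[:,:,::-1][::1]); 
im=cv2.resize(np.hstack([a,b]),(800,300),interpolation=cv2.INTER_AREA); cv2.imwrite("pics/w1.png",im[:,:,::-1])
E
```

```text
clock: 2.05
position: [0.5053, -0.3885, 0.1481]
ee_rot: [-2.048, -1.918, -0.455]
force: [0.1, -0.6, -0.6]
width: 1.003
gripper_force: 0.0
t 2.05 p [ 0.5053 -0.3885  0.1481] q [ 0.97  0.74 -0.38  1.35 -0.11  1.33  0.63] F [ 0.14 -0.64 -0.59] w 1.003 g 0.0
shift left, tool mm [-1.55 -0.8  -0.9 ] turn left deg [-0.1  -0.12  0.12]
```

View pics/w1.png

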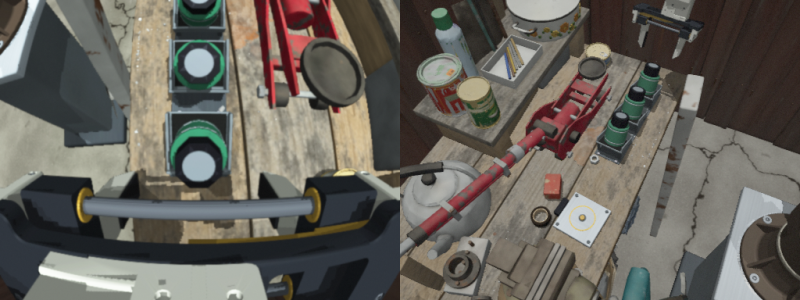

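The wrist half shows tin 3's octagonal lid centred between the open fingers (about (200,165) in the half-size view). The scene half shows the gripper above and behind tin 3, clear of the board. I'll check the lid centring and flat direction numerically and with a crop.

```bash
cat >> h.py <<'E'
def wproj(P,i,o):
    A=R.from_rotvec(o["ee_rot"]).as_matrix(); pt=(np.atleast_2d(P)-o["position"])@A
    M=i["mount"]; pc=(pt-M[:3,3])@M[:3,:3]; K=i["intrinsics"]
    r=np.hypot(pc[:,0],pc[:,1]); th=np.arctan2(r,pc[:,2]); return np.c_[K[0,2]+K[0,0]*th*pc[:,0]/r,K[1,2]+K[1,1]*th*pc[:,1]/r]
def lidpix(k,i,o):
    p=wproj(tinbase(k)+.084*AX,i,o)[0]; f=cv2.GaussianBlur(i["frame"],(3,3),0).astype(int)
    u,v=p.round().astype(int); r=35; q=f[v-r:v+r+1,u-r:u+r+1]; m=(np.abs(q-f[v,u]).max(2)<25).astype(np.uint8)
    n,l,s,c=cv2.connectedComponentsWithStats(m,connectivity=4); b=c[l[r,r]]+[u-r,v-r]
    dy=wproj(tinbase(k)+.084*AX+RT[:,:2].T*.01,i,o)-p; e=np.linalg.solve(dy.T,b-p)*10
    print("tin",k,"pred",p.round(1),"seen",b.round(1),s[l[r,r]],"lid off along tool x,y mm",e.round(1)); return p
E
python3 - <<'E'
from h import *
o=arm.observe(); i=arm.get_image("wrist")
for k in(3,2,1): p=lidpix(k,i,o)
u,v=wproj(tinbase(3)+.084*AX,i,o)[0].astype(int)
f=i["frame"][v-60:v+60,u-80:u+80]; ang=np.radians(22.5+45*np.arange(8))
g=cv2.resize(f,None,fx=4,fy=4,interpolation=cv2.INTER_CUBIC).copy()
oc=tinbase(3)+.084*AX+(np.c_[np.cos(ang),np.sin(ang)]*.022/np.cos(np.pi/8))@RT[:,:2].T
cv2.polylines(g,[((wproj(oc,i,o)-[u-80,v-60])*4).astype(int)],True,(255,0,0),1)
cv2.imwrite("pics/w2.png",g[:,:,::-1])
E
```

```text
bash:   652 Segmentation fault         python3 - <<'E'
from h import *
o=arm.observe(); i=arm.get_image("wrist")
for k in(3,2,1): p=lidpix(k,i,o)
u,v=wproj(tinbase(3)+.084*AX,i,o)[0].astype(int)
f=i["frame"][v-60:v+60,u-80:u+80]; ang=np.radians(22.5+45*np.arange(8))
g=cv2.resize(f,None,fx=4,fy=4,interpolation=cv2.INTER_CUBIC).copy()
oc=tinbase(3)+.084*AX+(np.c_[np.cos(ang),np.sin(ang)]*.022/np.cos(np.pi/8))@RT[:,:2].T
cv2.polylines(g,[((wproj(oc,i,o)-[u-80,v-60])*4).astype(int)],True,(255,0,0),1)
cv2.imwrite("pics/w2.png",g[:,:,::-1])
E
```

```bash
python3 -u - <<'E'
from h import *
o=arm.observe(); i=arm.get_image("wrist")
print(wproj([tinbase(k)+.084*AX for k in(1,2,3)],i,o))
p=lidpix(3,i,o)
u,v=p.astype(int)
f=i["frame"][v-60:v+60,u-80:u+80]; ang=np.radians(22.5+45*np.arange(8))
g=cv2.resize(f,None,fx=4,fy=4,interpolation=cv2.INTER_CUBIC).copy()
oc=tinbase(3)+.084*AX+(np.c_[np.cos(ang),np.sin(ang)]*.022/np.cos(np.pi/8))@RT[:,:2].T
cv2.polylines(g,[((wproj(oc,i,o)-[u-80,v-60])*4).astype(np.int32)],True,(255,0,0),1)
cv2.imwrite("pics/w2.png",g[:,:,::-1])
E
```

```text
[[254.33225922 -11.33684631]
 [254.51770119  77.73369951]
 [254.71397571 210.68941514]]
tin 3 pred [254.7 210.7] seen [255.6 209.1] [  16   15   40   37 1173] lid off along tool x,y mm [1.2 0.6]
```

View pics/w2.png

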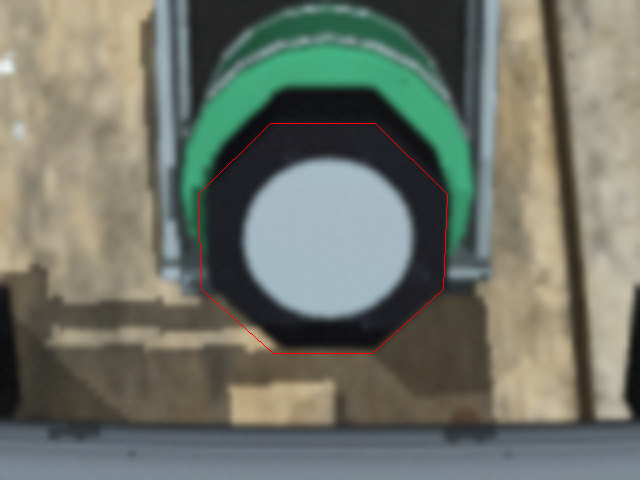

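The predicted octagon lines up with the lid: flats aligned, offset about 1 mm. Descending along the axis and gripping.

```bash
python3 -m creep '[[0,0,0.032,0,0,0],[0,0,0.032,0,0,0],[0,0,0.032,0,0,0],[0,0,0.032,0,0,0],[0,0,0.02,0,0,0],[0,0,0.014,0,0,0],[0,0,0,0,0,0],[0,0,0,0,0,0]]'
python3 -c "
from h import *
st(); err(tinbase(3)+.059*AX,RT)"
python3 -m creep '[[0,0,0,0,0,0],[0,0,0,0,0,0],[0,0,0,0,0,0],[0,0,0,0,0,0],[0,0,0,0,0,0],[0,0,0,0,0,0],[0,0,0,0,0,0],[0,0,0,0,0,0]]' 1 40
```

```text
clock: 2.92
position: [0.5065, -0.3625, 0.09]
ee_rot: [-2.05, -1.917, -0.455]
force: [0.0, -0.6, 0.0]
width: 1.0
gripper_force: 0.0
t 2.9167 p [ 0.5065 -0.3625  0.09  ] q [ 0.96  0.77 -0.38  1.46 -0.11  1.2   0.63] F [ 0.05 -0.64  0.04] w 1.0 g 0.0
shift left, tool mm [-0.55 -0.17  1.41] turn left deg [-0.04 -0.06  0.03]
clock: 3.58
position: [0.5067, -0.3621, 0.0897]
ee_rot: [-2.05, -1.918, -0.455]
force: [-1.9, -0.4, -3.9]
width: 0.474
gripper_force: 40.0
```

```bash
python3 -m creep '[[0,0,-0.01,0,0,0],[0,0,-0.02,0,0,0],[0,0,-0.03,0,0,0],[0,0,-0.03,0,0,0],[0,0,-0.01,0,0,0],[0,0,0,0,0,0],[0,0,0,0,0,0],[0,0,0,0,0,0]]'
python3 -c "
from h import *
st()"
python3 -m creep '[[0,0,0,0,0,0],[0,0,0,0,0,0]]'
```

```text
clock: 4.25
position: [0.505, -0.3785, 0.1253]
ee_rot: [-2.048, -1.917, -0.455]
force: [0.3, 0.3, -4.8]
width: 0.475
gripper_force: 40.0
t 4.25 p [ 0.505  -0.3785  0.1253] q [ 0.97  0.75 -0.38  1.4  -0.11  1.28  0.63] F [ 0.27  0.35 -4.75] w 0.475 g 39.976443751947954
clock: 4.42
position: [0.5052, -0.3785, 0.1254]
ee_rot: [-2.048, -1.917, -0.455]
force: [-0.4, 0.7, -4.7]
width: 0.475
gripper_force: 40.0
```

Reading −4.7 N against about −0.3 N free is 4.4 N, or about 0.45 kg. That is the loaded tin, well above the 1.9 N limit for an empty one. Planning the carry: up, upright, then across above the board's height.

```bash
python3 - <<'E'
from h import *
o=arm.observe(); p=o["position"]; UP=np.array([[0,1,0],[1,0,0],[0,0,-1.]])
A=p+[0,0,.10]; B=np.array([.515,-.28,.31]); C=STA+[0,0,.298]
plan(A,RT,6); plan(B,UP,7,A,RT); plan(C,UP,16,B,UP)
E
```

```text
n 6 row [0.0177, -0.0, -0.0377, -0.0002, -0.0002, 0.0001] mm/row 16.7 deg/row 0.03
n 7 row [0.042, 0.0023, -0.0207, 0.001, -0.0298, -0.0045] mm/row 18.7 deg/row 3.61
n 16 row [0.0613, -0.0013, 0.0, 0.0, 0.0, 0.0] mm/row 24.5 deg/row 0.00
```

```bash
python3 -m creep '[[0.009,0,-0.019,0,0,0],[0.018,0,-0.038,0,0,0],[0.018,0,-0.038,0,0,0],[0.018,0,-0.038,0,0,0],[0.018,0,-0.038,0,0,0],[0.018,0,-0.038,0,0,0],[0.009,0,-0.019,0,0,0],[0.042,0.0023,-0.0207,0.001,-0.0298,-0.0045],[0.042,0.0023,-0.0207,0.001,-0.0298,-0.0045],[0.042,0.0023,-0.0207,0.001,-0.0298,-0.0045],[0.042,0.0023,-0.0207,0.001,-0.0298,-0.0045],[0.042,0.0023,-0.0207,0.001,-0.0298,-0.0045],[0.042,0.0023,-0.0207,0.001,-0.0298,-0.0045],[0.042,0.0023,-0.0207,0.001,-0.0298,-0.0045],[0,0,0,0,0,0]]'
python3 - <<'E'
from h import *
st(); UP=np.array([[0,1,0],[1,0,0],[0,0,-1.]]); plan(STA+[0,0,.298],UP,14)
E
```

```text
clock: 5.67
position: [0.5178, -0.2721, 0.3149]
ee_rot: [2.206, 2.232, 0.004]
force: [0.7, 2.5, -3.8]
width: 0.475
gripper_force: 40.0
t 5.6667 p [ 0.5178 -0.2721  0.3149] q [ 0.67  0.34 -0.38  1.52  0.13  1.31  0.28] F [ 0.75  2.49 -3.84] w 0.475 g 39.97860710020177
n 14 row [0.0687, -0.0015, 0.0008, 0.0001, 0.0, 0.0004] mm/row 27.5 deg/row 0.05
```

```bash
python3 -m creep '[[0.03,0,0,0,0,0],[0.055,-0.001,0,0,0,0],[0.07,-0.0017,0,0,0,0],[0.07,-0.0017,0,0,0,0],[0.07,-0.0017,0,0,0,0],[0.07,-0.0017,0,0,0,0],[0.07,-0.0017,0,0,0,0],[0.07,-0.0017,0,0,0,0],[0.07,-0.0017,0,0,0,0],[0.07,-0.0017,0,0,0,0],[0.07,-0.0017,0,0,0,0],[0.07,-0.0017,0,0,0,0],[0.07,-0.0017,0,0,0,0],[0.07,-0.0017,0,0,0,0],[0.05,-0.001,0,0,0,0],[0.03,0,0,0,0,0],[0,0,0,0,0,0],[0,0,0,0,0,0]]'
python3 - <<'E'
from h import *
st(); UP=np.array([[0,1,0],[1,0,0],[0,0,-1.]]); err(STA+[0,0,.298],UP)
o=arm.observe(); i=arm.get_image("wrist"); S=cam("scene")
a,b=i["frame"].copy(),S[0].copy()
t=np.linspace(0,2*np.pi,40)
im=cv2.resize(np.hstack([a,b]),(800,300),interpolation=cv2.INTER_AREA); cv2.imwrite("pics/c1.png",im[:,:,::-1])
E
```

```text
clock: 7.17
position: [0.5054, 0.122, 0.3112]
ee_rot: [-2.218, -2.221, 0.002]
force: [-0.1, 0.4, -4.6]
width: 0.476
gripper_force: 40.0
t 7.1667 p [0.5054 0.122  0.3112] q [ 0.13  0.26 -0.59  1.66  0.15  1.27 -0.49] F [-0.05  0.44 -4.62] w 0.476 g 39.97674177400768
shift left, tool mm [-9.65  1.54  1.17] turn left deg [-0.14 -0.04  0.08]
```

View pics/c1.png

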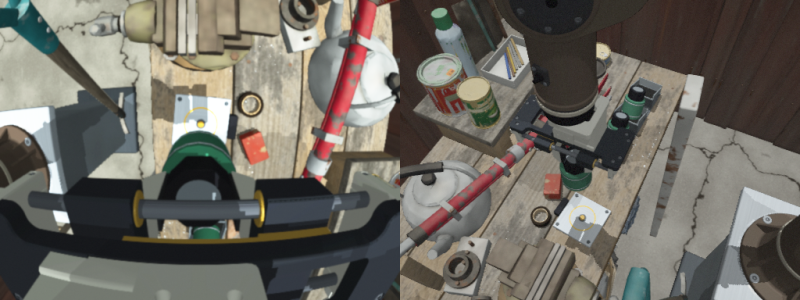

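```bash
python3 - <<'E'
from h import *
o=arm.observe(); i=arm.get_image("wrist"); A=R.from_rotvec(o["ee_rot"]).as_matrix(); M=i["mount"];K=i["intrinsics"]
def wback(uv,z):
    d=(np.array(uv)-K[:2,2])/K[0,0]; th=np.linalg.norm(d); ray=np.r_[np.sin(th)*d/th,np.cos(th)]
    w=A@(M[:3,:3]@ray); c=o["position"]+A@M[:3,3]; return c+w*(z-c[2])/w[2]
f=i["frame"].astype(int); m=((f[...,0]-f[...,2]>60)&(f[...,0]>120)).astype(np.uint8); m[:120]=0; m[190:]=0; m[:,:215]=0; m[:,305:]=0
n,l,s,c=cv2.connectedComponentsWithStats(m)
for k in range(1,n):
    if s[k,4]>6: print(c[k].round(1),s[k],wback(c[k],.018).round(4),wback(c[k],.012).round(4))
P=[wback(q,.012)[:2] for q in np.argwhere(m)[:,::-1]]; P=np.array(P); d=np.hypot(*(P-STA[:2]).T)
P=P[(d>.027)&(d<.042)]; r=least_squares(lambda q:np.hypot(*(P-q[:2]).T)-q[2],[*STA[:2],.033],loss='soft_l1',f_scale=.002); print("ring",r.x,len(P))
# lid disc now
u,v=wproj(o["position"]-A[:,2]*.0236,i,o)[0]; print("lid pred",u,v)
E
```

```text
[269. 120.] [265 120   9   1   9] [0.528  0.1712 0.018 ] [0.5283 0.1709 0.012 ]
[248.5 141.9] [235 136  35  22  81] [0.497  0.1377 0.018 ] [0.4969 0.1369 0.012 ]
[256.1 157.6] [252 154   9   8  58] [0.5086 0.1133 0.018 ] [0.5086 0.1122 0.012 ]
ring [0.50877997 0.11270213 0.0327167 ] 85
lid pred 254.1067304229999 256.6425123645852
```

The wrist camera puts the plunger at (0.5086, 0.113), within 2 mm of the other cameras, so I'll aim for (0.5085, 0.112). The wrist and scene views show the tin upright, with nothing near the path. Going down to just above the station.

```bash
python3 -m creep '[[-0.008,0.0025,0.02,0,0,0],[-0.009,0.0026,0.04,0,0,0],[-0.008,0.0026,0.05,0,0,0],[0,0,0.055,0,0,0],[0,0,0.055,0,0,0],[0,0,0.055,0,0,0],[0,0,0.055,0,0,0],[0,0,0.055,0,0,0],[0,0,0.05,0,0,0],[0,0,0.045,0,0,0],[0,0,0.035,0,0,0],[0,0,0.025,0,0,0],[0,0,0.015,0,0,0],[0,0,0,0,0,0],[0,0,0,0,0,0],[0,0,0,0,0,0]]'
python3 - <<'E'
from h import *
st(); UP=np.array([[0,1,0],[1,0,0],[0,0,-1.]]); err(np.array([.5085,.112,.0724]),UP)
b=cam("scene")[0]; cv2.imwrite("pics/d1.png",cv2.resize(b[170:340,130:340],None,fx=3,fy=3,interpolation=cv2.INTER_CUBIC)[:,:,::-1])
E
```

```text
clock: 8.65
position: [0.5096, 0.1122, 0.0906]
ee_rot: [-2.221, -2.222, -0.002]
force: [-0.4, 0.7, -3.6]
width: 0.471
gripper_force: 40.0
t 8.65 p [0.5096 0.1122 0.0906] q [ 0.06  0.49 -0.51  1.95  0.33  0.79 -0.63] F [-0.4   0.67 -3.55] w 0.471 g 39.97713923337869
shift left, tool mm [-0.21 -1.14 18.18] turn left deg [ 0.05 -0.06  0.03]
```

View pics/d1.png

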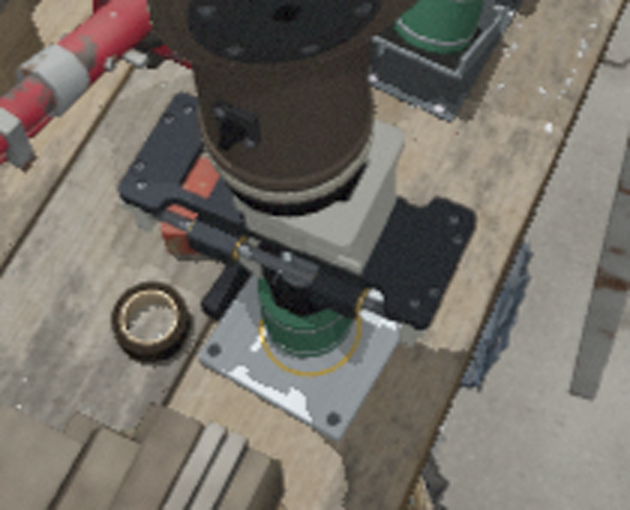

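The tin hangs upright just above the yellow ring, centred over the station. Lowering slowly while watching the force.

```bash
python3 -m creep '[[0,-0.002,0.01,0,0,0],[0,0,0.01,0,0,0],[0,0,0.005,0,0,0],[0,0,0.004,0,0,0],[0,0,0,0,0,0],[0,0,0,0,0,0]]'
python3 -m creep '[[0,0,0.003,0,0,0],[0,0,0.003,0,0,0],[0,0,0.003,0,0,0],[0,0,0,0,0,0],[0,0,0,0,0,0]]'
```

```text
clock: 9.2
position: [0.508, 0.112, 0.0781]
ee_rot: [-2.22, -2.222, 0.001]
force: [-0.3, -0.8, -4.2]
width: 0.476
gripper_force: 40.0
clock: 9.62
position: [0.5082, 0.1121, 0.0746]
ee_rot: [-2.22, -2.222, -0.0]
force: [-1.0, -0.8, -2.2]
width: 0.479
gripper_force: 40.0
```

```bash
python3 -m creep '[[0,0,0.0025,0,0,0],[0,0,0.0025,0,0,0],[0,0,0,0,0,0],[0,0,0,0,0,0]]'
python3 -m creep '[[0,0,0.0012,0,0,0],[0,0,0.0012,0,0,0],[0,0,0,0,0,0],[0,0,0,0,0,0]]'
```

```text
clock: 9.95
position: [0.5082, 0.1122, 0.0727]
ee_rot: [-2.22, -2.222, -0.0]
force: [-1.2, -0.6, 0.2]
width: 0.478
gripper_force: 40.0
clock: 10.28
position: [0.5082, 0.1122, 0.0724]
ee_rot: [-2.22, -2.222, -0.001]
force: [-3.9, -0.6, 10.9]
width: 0.478
gripper_force: 40.0
```

Contact is firm at TCP z = 0.0724, exactly the predicted seat height. Easing off slightly, then opening.

```bash
python3 -m creep '[[0,0,-0.001,0,0,0],[0,0,0,0,0,0]]'
python3 -m creep '[[0,0,0,0,0,0],[0,0,0,0,0,0],[0,0,0,0,0,0],[0,0,0,0,0,0],[0,0,0,0,0,0],[0,0,0,0,0,0]]' -1
python3 -m creep '[[0,0,-0.01,0,0,0],[0,0,-0.02,0,0,0],[0,0,-0.04,0,0,0],[0,0,-0.05,0,0,0],[0,0,-0.05,0,0,0],[0,0,-0.05,0,0,0],[0,0,-0.05,0,0,0],[0,0,-0.05,0,0,0],[0,0,-0.05,0,0,0],[0,0,-0.05,0,0,0],[0,0,-0.04,0,0,0],[0,0,-0.03,0,0,0],[0,0,-0.02,0,0,0],[-0.05,0,0,0,0,0],[-0.07,0,0,0,0,0],[-0.07,0,0,0,0,0],[-0.07,0,0,0,0,0],[-0.07,0,0,0,0,0],[-0.03,0,0,0,0,0],[0,0,0,0,0,0]]'
python3 - <<'E'
from h import *
st(); T=cam("top");S=cam("scene")
a=cv2.resize(S[0][180:330,140:340],None,fx=2,fy=2.,interpolation=cv2.INTER_CUBIC)
b=cv2.resize(T[0][145:265,140:420],None,fx=1.4,fy=2.5)[:300]
b=cv2.resize(T[0][145:265,140:340],None,fx=2,fy=2,interpolation=cv2.INTER_CUBIC); b=np.vstack([b,np.zeros((60,400,3),np.uint8)])
cv2.imwrite("pics/e1.png",np.hstack([a,b])[:,:,::-1])
E
```

```text
clock: 10.45
position: [0.5082, 0.1122, 0.0725]
ee_rot: [-2.22, -2.222, -0.001]
force: [-2.8, -1.3, 7.9]
width: 0.475
gripper_force: 40.0
clock: 10.95
position: [0.5082, 0.1121, 0.072]
ee_rot: [-2.22, -2.222, -0.0]
force: [0.1, -0.8, -0.3]
width: 0.864
gripper_force: 0.0
clock: 12.62
position: [0.508, -0.036, 0.2758]
ee_rot: [-2.226, -2.216, 0.002]
force: [0.7, 0.0, 0.3]
width: 1.003
gripper_force: 0.0
t 12.6167 p [ 0.508  -0.036   0.2758] q [ 0.38  0.26 -0.52  1.74  0.14  1.18 -0.18] F [0.69 0.05 0.26] w 1.003 g 0.0
```

View pics/e1.png

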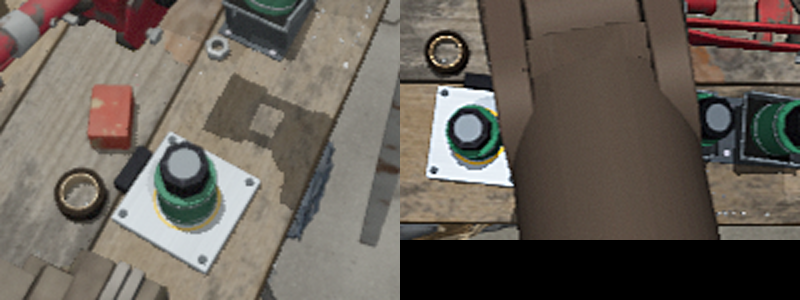

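The tin stands upright on the plate, ring visible around it. Bystanders are unmoved. Checking the position numerically.

```bash
python3 - <<'E'
from h import *
T=cam("top");S=cam("scene")
def blob(c,u,v,r=12):
    f=cv2.GaussianBlur(c[0],(3,3),0).astype(int); p=f[v-r:v+r+1,u-r:u+r+1]
    m=(np.abs(p-f[v,u]).max(2)<25).astype(np.uint8); n,l,st,ce=cv2.connectedComponentsWithStats(m,connectivity=4); k=l[r,r]; return ce[k]+[u-r,v-r]
a,b=blob(T,174,210),blob(S,231,260)
print(back(T,a,.096),back(S,b,.096))
P=[c[1]@np.c_[c[2],c[3]] for c in(T,S)]; X=cv2.triangulatePoints(P[0],P[1],a,b)[:,0]; print(X[:3]/X[3])
E
```

```text
[0.5061702  0.11091415 0.096     ] [0.5092087  0.11135532 0.096     ]
[0.5075079  0.11119801 0.09630749]
```

The lid top is at z = 0.0963, so the base is at 0.0123 and the plunger is fully down. The tin is within about 1.5 mm of the station's centre in both cameras. Handing in.

```bash
python3 -c "
from cell import arm
print(arm.sign_off())"
```

```text
the job is handed in; nothing more can be done
None
```

I set the loaded tin (the rightmost one, about 0.45 kg) upright on the middle of the check station, holding the plunger down; it was the first I lifted and clearly the heavy one, so I never lifted the two empties, and the job is handed in.

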